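# Clear a snapped clamp foot from a T-slot

### The arm

A 6-joint arm with a two-finger parallel gripper is mounted at the origin on the work surface. World frame = base frame: x ahead of the robot, y to its left, z up, the work surface at z = 0. Lengths are in mm, angles in rad, forces in N, time in s.
With the tool pointing down it reaches from about 275 to 1000 mm from the base axis. Payload 8.4 kg.
Tool frame: the origin (TCP) lies at the very end of the fingers, on their centre line; the grasp point (between the pads) lies 19 mm behind it; z points along the fingers, x is the direction in which the jaws open and shut, and the axes are right-handed (so a half turn about z gives the same grasp; the last joint's range is limited). The gripper opens to 85 mm and grips with 20 to 120 N. Pads are 22 mm wide; open, the fingers measure 114 mm over their backs; the gripper's body (76 mm by 85 mm) begins 54 mm behind the grasp point. The pads swing forward as they close: fully open they stand 13 mm farther back than shut.
Start: joints at [1.234, 0.353, 1.633, -0, 1.155, -0.002], TCP at [205.361, 590.3, 231.281] pointing down, gripper open.
Joint ranges: [-2.63, 2.63], [-0.92, 2.1], [0.06, 2.66], [-1.3, 4.44], [0, 2.69], [-3.02, 3.02]. Speed limits (rad/s): [2.22, 2.22, 2.79, 3.14, 3.14, 3.14].

### API

Orientations are given as [roll, pitch, yaw] about the fixed x, y, z axes, in that order (R = Rz(yaw) Ry(pitch) Rx(roll)).
In Python, from rig import r gives the robot as it stands. The module is installed in compiled form; this text tells all that it offers.
- The arm moves only by the tool apply_moves, never from a script. Its argument "targets" is a list that holds one entry, the list of rows, each a list of 7 numbers: the gripper's target within -1 to 1 (fully open at 1, half-way at 0, shut at -1), then the shift along the tool's x, y, z in cm, then the turn, a rotation vector about the tool's x, y, z in degrees. A call has 1 to 8 rows; each row is the pose to reach, as a shift and turn from the pose measured when the call began, along the tool's axes at that moment; what a row does not reach only later rows make up. A row lasts 1/10 s, in which the tool goes at most 50 mm and 8.59 degrees, less where a joint would pass 70% of its speed; a pose out of reach is approached as far as the arm can. A call with a gripper value outside its range is refused whole. The fingers move at their own pace and stop on an object; "newtons" is the grip in N (left out, the last holds). Time passes only in rows, so rows that repeat a pose let the fingers close. It gives the time, the measured TCP pose, the force and the opening at its end, in the units of the state.
- r.sense(): the state, without advancing time (a new reading comes with each control period).
- r.grab_frame(name): name is "side" or "top" or "wrist"; returns a dict with "pixels" (480x640x3 uint8, red, green, blue), "fov_y" (degrees; the focal length in pixels is half the picture's height over the tangent of half this angle, whatever the lens; pixels are square), "cx", "cy" (the principal point, pixels), "D" ([k1, k2, p1, p2, k3] as OpenCV has them; the pictures are not rectified), "R" (3x3) and "t" (3): a world point X has camera coordinates R X + t; the wrist camera has in their place "mount" (4x4, takes a point from camera to tool coordinates, whose origin is the TCP and whose axes are the tool frame's). Camera axes: x right, y down, z forward; pixel columns grow to the right and rows downward; lengths in mm; the calibration is good to about 2 mm. A picture is of the moment at which its call begins: read the wrist's pose just before it. There is no depth.
- r.sign_off(): hands the job in, once; it reports no verdict.
The state is a dict: "clock": time; "qpos": joint angles; "qvel": joint speeds; "joint_efforts": joint torques, N m; "eef_pos": TCP position; "tcp_rot": TCP orientation; "contact_force": force on the tool from outside, world axes, zero at the start; "wrist_torque": the same for the moment, N m; "opening": opening from 0.0 (shut) to 1.0 (fully open).
Only numpy, scipy, OpenCV 4.12 (cv2) and the standard library are available. Lean on these libraries where they do the work, as an engineer would, in place of code of your own. Each camera call takes 0.05 s, during which the arm holds its last target. There are 200 camera calls.

### The job

A snapped-off clamp foot is stuck in one of the two T-slots of the slotted plate: take the slot scraper from its wooden rest, lower its blade into that slot behind the broken piece, at the shut end, and push the piece out of the open end until it lies wholly in the catch tray, never touching it with the gripper. Then lay the scraper back in its rest as you found it. Leave the good clamp in the other slot and everything else on the bench where it is.

Things in the scene. Friction and masses are not known exactly. Their poses are not given: they have to be found in the camera images.
- plate: Fixed aluminium plate, 240 long (x) x 150 wide (y) x 44 mm high, two T-slots along its x axis. Origin: centre of its underside, on the bench, tray not counted; z up. +x points to the open end (x = +120 mm), where a catch tray is fixed; at the shut end (x = -120) a dark steel bar, 12 mm thick and 50 mm high, outside the plate's end, closes both slots.
- slots (a point): Middle of the plate's top face, 44 mm above the bench; axes as the plate's. The two T-slots run along x at y = +36 and y = -36 mm. Each has a neck 20 mm wide from the top face down to 30 mm above the bench, and below it an undercut 38 mm wide and 18 mm high, its floor 12 mm above the bench.
- tray (a point): Centre of the catch tray's floor, 4 mm above the bench and 70 mm beyond the plate's open end. Grey tray 140 long x 150 mm wide, walls 28 mm high on three sides, none on the plate's side.
- scrap_center (a point): The broken clamp foot: dark steel, 0.2 to 0.4 kg, an inverted T 64 mm long (x), foot 34 wide x 15 mm high, stem 15 mm wide, 28 mm overall height at its -x end, 20 at +x. No knob. It lies on a slot's floor, below the plate's top face, held in by the slot's edges but free to slide (a few N). Point: its middle, 14 mm above its underside; x along it, at the start as the plate's x.
- scraper_grip (a point): Slot scraper, 0.16 kg, lying in its rest: wooden bar handle, blade turned down at its +x end. Point: on the handle, between the rest's forks, half-way up; grip here from above (22 mm wide in y, 24 high). x along the handle to the blade, z up. Handle from x = -75 to +75 mm; blade at x = +66, its foot 68 mm below this point. Balance point about 30 mm ahead (+x).
- scraper_blade (a point): Centre of the foot (lower end face) of the scraper's steel blade; axes as the scraper's. The blade is 14 mm thick in x (7 each side of this point) and 12 mm wide in y, and reaches 56 mm below the handle's underside.
- rest_seat (a point): Fixed plywood rest, base 150 x 60 x 8 mm, two upright forks 8 mm thick, 55 mm behind (-x) and 47 mm ahead (+x) of this point; their floors at this point's height (66 mm above the bench), 28 mm wide between ears 12 mm high. Point: under the scraper's grip point, which is 12 mm above it when home; x as the scraper's x at home; the blade hangs outside the +x fork.
- clamp_top (a point): Top of the good clamp, which stands in the other slot and stays there: a foot 50 mm long like the broken one, with a steel stud and a black knob 36 mm across, its top 84 mm above the bench.
- organiser: Fixed open grey organiser with compartments, 150 x 90 x 45 mm, on the other side of the plate from the rest; origin under its centre.
- mug: Bystander: white mug, 80 mm across, 90 mm tall; origin at the centre of its underside.
- torch: Bystander: blue torch standing on its 52 mm wide head, 145 mm tall; origin under its centre.
- jar: Bystander: clear jar with a black cap, 64 mm across, 75 mm tall; origin under its centre.
- charger: Bystander: black charger brick, 85 x 48 x 28 mm, lying flat; origin under its centre.
- screwdriver: Bystander: red-handled screwdriver, 170 mm long, lying flat.
- bowl: Bystander: shallow steel bowl, 100 mm across, 35 mm tall; origin under its centre.
Not all that is in view belongs to the job. Leave any orange look-alike of the part that bears rest_seat alone.

How it is judged:
By the outcome, as a careful person would: the job done as asked, in the order asked, and still so for the second after the job is handed in, with the robot touching nothing.
It also fails if it takes over 58 s, if anything falls off the work surface, if the arm or the gripper's body presses on something with over 40 N, if the wrist force passes 120 N, or if a joint passes its speed limit or range.

## Working session

There is one attempt and no reset: what is moved stays moved. The work goes in short steps, Python scripts to look and compute and a tool call to move; the robot and the scene stay as the last step left them, time stands still between calls to the robot, and variables do not carry over. Pictures are saved under pics/ and viewed, about 8 in all and at most 12, crops included, and the job is handed in when it is done.

Besides the shell and the picture viewer there is one more tool, called after "Emit:" by a JSON object that holds its "method" and its "body", one argument or row to a line. apply_moves: Moves the arm, as the interface text tells. Its arguments: {"type":"object","properties":{"targets":{"type":"array"},"newtons":{"type":"number"}},"required":["targets"]}

```bash
mkdir -p pics; cat > h.py <<'E'
import numpy as np, cv2
from rig import r
from scipy.spatial.transform import Rotation as Ro
def K(f):
    F=240/np.tan(np.radians(f["fov_y"])/2); return np.array([[F,0,f["cx"]],[0,F,f["cy"]],[0,0,1.]])
def grab(n):
    s=r.sense(); f=r.grab_frame(n)
    if "mount" in f:
        T=np.eye(4);T[:3,:3]=Ro.from_euler('xyz',s["tcp_rot"]).as_matrix() if np.size(s["tcp_rot"])==3 else np.array(s["tcp_rot"]);T[:3,3]=s["eef_pos"]
        M=T@np.array(f["mount"]);Mi=np.linalg.inv(M);f["R"]=Mi[:3,:3];f["t"]=Mi[:3,3]
    f={k:(np.array(v) if k!="fov_y" else v) for k,v in f.items()}; return f
def ray(f,p):
    u=cv2.undistortPoints(np.array(p,float).reshape(-1,1,2),K(f),f["D"]).reshape(-1,2)
    d=np.c_[u,np.ones(len(u))]@f["R"]; return -f["R"].T@f["t"],d
def plane(f,p,z):
    o,d=ray(f,p); return o+d*((z-o[2])/d[:,2])[:,None]
def proj(f,X):
    return cv2.projectPoints(np.array(X,float).reshape(-1,1,3),cv2.Rodrigues(f["R"])[0],f["t"],K(f),f["D"])[0].reshape(-1,2)
def save(f,n): cv2.imwrite(n,f["pixels"][:,:,::-1])
E
python3 - <<'E'
from h import *
import pickle
for n in("top","side"):
    f=grab(n);save(f,f"pics/{n}0.png");pickle.dump(f,open(n+"0.pkl","wb"))
    print(n,f["fov_y"],-f["R"].T@f["t"],f["D"])
s=r.sense();print(s)
E
```

```text
top 42.24193620042116 [ 305.50365065  -10.04557896 1299.74061978] [0.07498579 0.         0.         0.         0.        ]
side 44.3004013652537 [ 439.86755717 -792.88030081 1033.32665991] [-0.17041276  0.          0.          0.          0.        ]
{'clock': 0.1, 'qpos': array([ 1.23359319e+00,  3.53588379e-01,  1.63405938e+00, -1.06217775e-05,
        1.15520284e+00, -2.40724262e-03]), 'qvel': array([-0.00036118, -0.00223544, -0.000411  ,  0.00049117, -0.00085345,
        0.00162548]), 'joint_efforts': array([-1.39522754e-04, -6.06360555e+01, -3.42822647e+01,  7.71687201e-05,
        3.96423857e-03, -8.96637601e-06]), 'eef_pos': array([205.22580475, 589.89113479, 230.63099338]), 'tcp_rot': array([3.14158597e+00, 1.25796870e-03, 1.23600472e+00]), 'contact_force': array([-0.577976  ,  0.21395371,  0.02816773]), 'wrist_torque': array([-0.03139342, -0.02662175,  0.04194506]), 'opening': 1.0018889531529096}
```

View pics/top0.png

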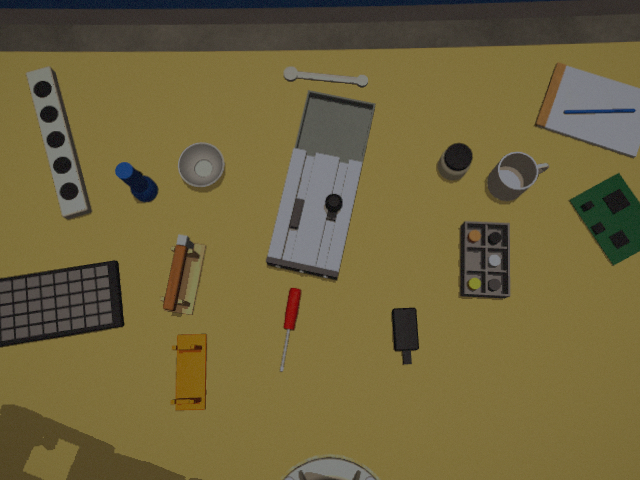

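View pics/side0.png

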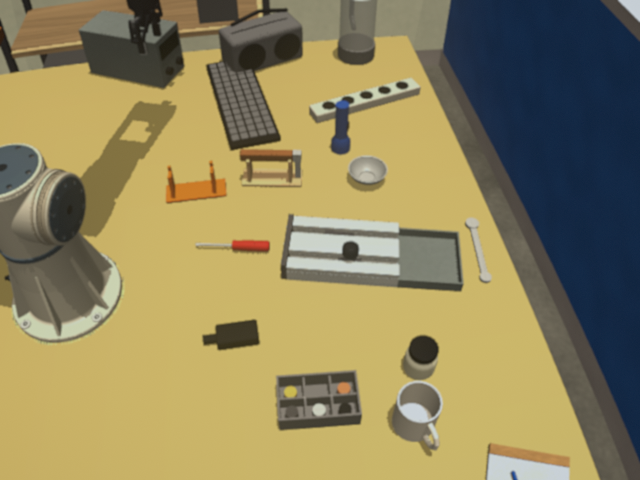

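The top view shows the scrap at about (297,213) in the left slot and the good clamp at (334,203) in the right one. The shut bar is at the bottom near (303,270) and the tray is at the top. The scraper is in the beige rest, with its handle running (172,305) to (182,240) and its blade at the top. The side view agrees, and the orange rest is the decoy.

```bash
python3 - <<'E'
from h import *
import pickle
f=pickle.load(open("top0.pkl","rb"));im=f["pixels"];hsv=cv2.cvtColor(im,cv2.COLOR_RGB2HSV)
print("hsv handle",hsv[275,177],"plate",hsv[200,315],"tray",hsv[130,340],"blade",hsv[241,182],"scrap",hsv[213,297])
def comp(m,lo,z,name):
    m=m.astype(np.uint8); c,_=cv2.findContours(m,0,1)
    for k in c:
        if cv2.contourArea(k)>lo:
            b=cv2.boxPoints(cv2.minAreaRect(k)); P=plane(f,b,z)[:,:2]
            L=np.linalg.norm(np.roll(P,-1,0)-P,axis=1)
            print(name,cv2.contourArea(k),b.round(1).tolist(),P.round(1).tolist(),"c",P.mean(0).round(1),"L",L.round(1))
H,S,V=[hsv[...,i].astype(int) for i in range(3)]
roi=np.zeros(H.shape,bool);roi[225:320,155:215]=1
comp(roi&(H<14)&(S>120)&(V>60),200,90,"handle")
roi[:]=0;roi[140:285,260:370]=1
pl=roi&(S<50)&(V>110); comp(pl,150,44,"plate")
roi[:]=0;roi[190:235,285:310]=1
comp(roi&(S<90)&(V<70),60,35,"scrap")
big=cv2.resize(im[80:320,150:390],None,fx=2.5,fy=2.5,interpolation=cv2.INTER_CUBIC)
cv2.imwrite("pics/c1.png",np.clip(big[:,:,::-1]*1.5,0,255).astype(np.uint8))
E
```

```text
hsv handle [ 14 190 117] plate [117  18 139] tray [30 14 89] blade [ 60   2 130] scrap [ 8 33 62]
handle 522.5 [[161.8000030517578, 307.79998779296875], [176.10000610351562, 244.10000610351562], [186.5, 246.39999389648438], [172.10000610351562, 310.20001220703125]] [[413.2, 322.2], [539.0, 299.8], [534.1, 279.1], [408.4, 301.9]] c [473.7 300.8] L [127.8  21.3 127.7  20.8]
plate 5796.0 [[282.1000061035156, 258.8999938964844], [306.1000061035156, 149.60000610351562], [362.20001220703125, 161.89999389648438], [338.20001220703125, 271.20001220703125]] [[514.8, 92.8], [749.2, 43.3], [720.5, -75.0], [488.4, -21.9]] c [618.2   9.8] L [239.6 121.7 238.1 117.7]
plate 1399.5 [[266.8999938964844, 255.5], [292.70001220703125, 147.3000030517578], [306.20001220703125, 150.5], [280.3999938964844, 258.70001220703125]] [[522.3, 124.1], [754.7, 71.8], [747.2, 43.1], [515.3, 96.3]] c [634.9  83.8] L [238.3  29.7 237.9  28.7]
scrap 230.0 [[288.20001220703125, 227.39999389648438], [295.20001220703125, 198.10000610351562], [303.70001220703125, 200.10000610351562], [296.79998779296875, 229.39999389648438]] [[582.9, 81.2], [645.8, 66.8], [641.2, 48.9], [578.4, 63.4]] c [612.1  65.1] L [64.6 18.5 64.5 18.3]
```

View pics/c1.png

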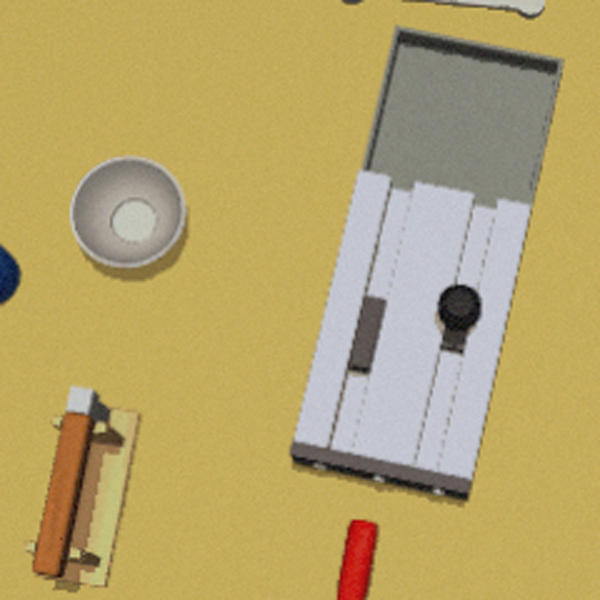

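The top camera is tilted, so the real distances are larger than they look. The scrap is near (612,65) and the grip near (485,299), and the measured sizes match the given ones (64.5 long, 238 plate, 21 handle). I'll move above the scraper to check from close by.

```bash
cat >> h.py <<'E'
def go(x,y,z,yaw,tilt=None):
    "shift cm / rotvec deg in tool axes to reach TCP (x,y,z), tool down, tool-x yaw (rad)"
    s=r.sense();R0=Ro.from_euler('xyz',s["tcp_rot"]);R1=Ro.from_euler('xyz',[np.pi,0,yaw])
    d=R0.inv().apply(np.array([x,y,z])-s["eef_pos"])/10
    print("go",d.round(2).tolist(),np.degrees((R0.inv()*R1).as_rotvec()).round(2).tolist())
E
python3 - <<'E'
from h import *
f=grab("wrist");print(f["mount"].round(3).tolist(),f["fov_y"])
go(480,300,230,1.394)
E
```

```text
[[1.0, -0.001, -0.001, 1.009], [0.001, 0.953, 0.304, -78.439], [0.001, -0.304, 0.953, -142.513], [0.0, 0.0, 0.0, 1.0]] 70.69063545524068
go [-18.36, 35.48, 0.09] [-0.01, 0.06, -9.05]
```

Emit:
{"method": "apply_moves", "body": {
  "targets": [
    [[1,-18.4,35.5,0,0,0,-9],[1,-18.4,35.5,0,0,0,-9],[1,-18.4,35.5,0,0,0,-9],[1,-18.4,35.5,0,0,0,-9],[1,-18.4,35.5,0,0,0,-9],[1,-18.4,35.5,0,0,0,-9],[1,-18.4,35.5,0,0,0,-9],[1,-18.4,35.5,0,0,0,-9]]
  ]
}}

```text
clock: 0.95
eef_pos: [480.5, 298.4, 230.9]
tcp_rot: [-3.141, 0.001, 1.393]
contact_force: [0.4, 0.6, -0.0]
opening: 1.002
```

Emit:
{"method": "apply_moves", "body": {
  "targets": [
    [[1,0,0,0,0,0,0],[1,0,0,0,0,0,0]]
  ]
}}

```text
clock: 1.15
eef_pos: [481.0, 297.3, 230.6]
tcp_rot: [-3.141, 0.001, 1.39]
contact_force: [-0.5, 0.7, 0.3]
opening: 1.002
```

```bash
python3 - <<'E'
from h import *
import pickle
s=r.sense();print(s["clock"],s["eef_pos"],s["tcp_rot"])
f=grab("wrist");pickle.dump(f,open("w1.pkl","wb"));save(f,"pics/w1.png")
hsv=cv2.cvtColor(f["pixels"],cv2.COLOR_RGB2HSV);H,S,V=[hsv[...,i].astype(int) for i in range(3)]
p=proj(f,[485,299,90])[0];print(p)
m=((H<16)&(S>140)&(V>50)).astype(np.uint8);c,_=cv2.findContours(m,0,1)
for k in c:
    if cv2.contourArea(k)>800:
        b=cv2.boxPoints(cv2.minAreaRect(k));P=plane(f,b,90)[:,:2];print(b.round().tolist(),P.round(1).tolist(),np.linalg.norm(np.roll(P,-1,0)-P,axis=1))
E
```

```text
1.15 [481.04414181 297.28643935 230.61967697] [-3.14077459e+00  1.23446134e-03  1.39024484e+00]
[318.30972303 233.36240377]
[[85.0, 150.0], [111.0, 146.0], [124.0, 225.0], [99.0, 230.0]] [[378.2, 119.7], [379.5, 143.2], [446.6, 131.7], [446.0, 106.6]] [23.4879827  68.0770602  25.10065961 69.0487509 ]
[[306.0, 141.0], [331.0, 140.0], [334.0, 285.0], [310.0, 286.0]] [[407.0, 302.9], [410.1, 322.6], [535.9, 304.7], [532.5, 282.2]] [ 20.03349502 127.05472873  22.76865402 127.13527187]
[[225.0, 0.0], [288.0, -12.0], [310.0, 96.0], [247.0, 109.0]] [[295.7, 263.1], [296.6, 311.0], [374.1, 312.6], [374.1, 261.6]] [47.85710744 77.55993219 51.00373117 78.43107644]
```

View pics/w1.png

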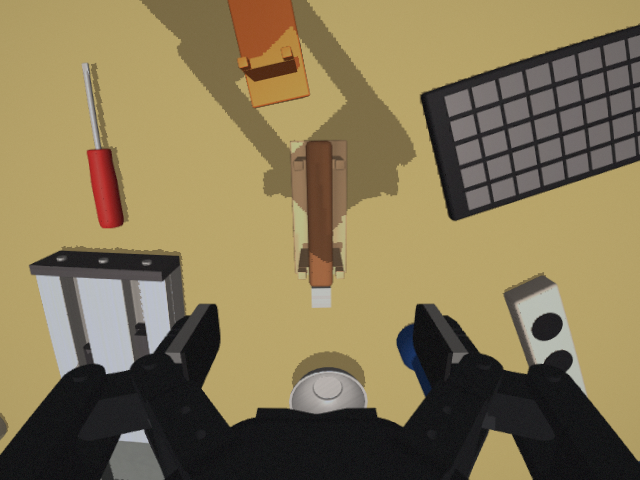

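The wrist view puts the handle at (306..334, 140..286) with the blade end at (321,307), and both views give the same place to about 2 mm. The grip is about (483.5,300) with scraper yaw about -0.165.

```bash
python3 - <<'E'
from h import *
go(483.5,300,59,1.406)
E
```

```text
go [0.25, 0.3, 17.16] [-0.06, 0.06, -0.81]
```

Emit:
{"method": "apply_moves", "body": {
  "targets": [
    [[1,0.3,0.3,4,0,0,-0.8],[1,0.3,0.3,8,0,0,-0.8],[1,0.3,0.3,11,0,0,-0.8],[1,0.3,0.3,13,0,0,-0.8],[1,0.3,0.3,15,0,0,-0.8],[1,0.3,0.3,16.5,0,0,-0.8],[1,0.3,0.3,17.1,0,0,-0.8],[1,0.3,0.3,17.1,0,0,-0.8]]
  ]
}}

```text
clock: 2.0
eef_pos: [482.8, 300.9, 59.1]
tcp_rot: [-3.14, 0.002, 1.407]
contact_force: [0.0, -0.6, 0.3]
opening: 1.0
```

```bash
python3 - <<'E'
from h import *
f=grab("wrist");save(f,"pics/w2.png");f=grab("side");go(483.5,300,59,1.406)
E
```

```text
go [-0.11, -0.01, 0.13] [-0.02, 0.03, 0.01]
```

View pics/w2.png

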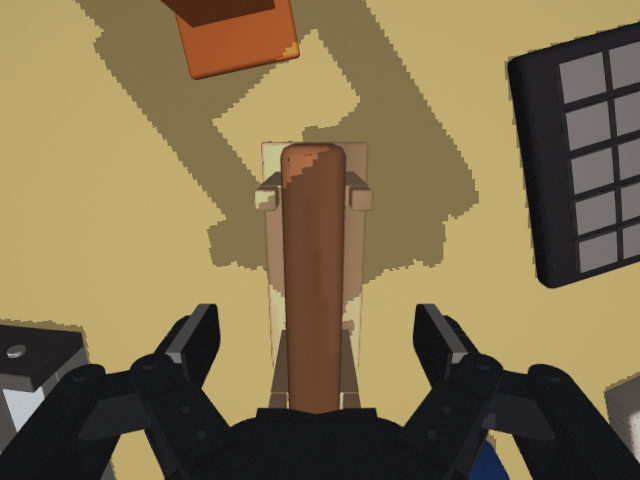

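The wrist view shows the handle (282..346 wide) centred and parallel between the pads. I'll close on it.

Emit:
{"method": "apply_moves", "body": {
  "targets": [
    [[-1,0,0,0,0,0,0],[-1,0,0,0,0,0,0],[-1,0,0,0,0,0,0],[-1,0,0,0,0,0,0],[-1,0,0,0,0,0,0],[-1,0,0,0,0,0,0],[-1,0,0,0,0,0,0],[-1,0,0,0,0,0,0]]
  ],
  "newtons": 100
}}

```text
clock: 2.9
eef_pos: [484.0, 301.1, 60.8]
tcp_rot: [-3.142, 0.0, 1.406]
contact_force: [-1.2, -0.9, 5.1]
opening: 0.236
```

```bash
python3 - <<'E'
from h import *
s=r.sense();print(s)
f=grab("wrist");save(f,"pics/w3.png")
hsv=cv2.cvtColor(f["pixels"],cv2.COLOR_RGB2HSV);H,S,V=[hsv[...,i].astype(int) for i in range(3)]
m=(H<16)&(S>120)&(V>40);ys=np.where(m[130:400,310:320].mean(1)>.5)[0]+130;y0=ys[0]
print("end row",y0)
for z in(90,88,86):
    P=plane(f,[[314,y0]],z)[0];a=s["tcp_rot"][2]-np.pi/2;print(z,P,(s["eef_pos"]-P)[:2]@[np.cos(a),np.sin(a)])
for y in(180,220,260,300):
    xs=np.where(m[y,250:380])[0]+250;print(y,xs[0],xs[-1],plane(f,[[xs[0],y],[xs[-1],y]],90)[:,:2].round(1).tolist())
E
```

```text
{'clock': 2.9, 'qpos': array([ 5.53919947e-01,  4.84802106e-01,  1.87862754e+00, -2.54461183e-04,
        7.78359928e-01, -8.51975705e-01]), 'qvel': array([-0.00016088,  0.00083259, -0.0001889 ,  0.00194836,  0.00021887,
       -0.00131421]), 'joint_efforts': array([ 2.57696752e-01, -5.68993950e+01, -2.37689835e+01,  6.14286005e-02,
       -5.11283688e-01, -3.86362849e-02]), 'eef_pos': array([484.01647359, 301.06158373,  60.82830918]), 'tcp_rot': array([-3.14156206e+00,  2.64115461e-04,  1.40607687e+00]), 'contact_force': array([-1.200102  , -0.94345209,  5.14841762]), 'wrist_torque': array([-0.15101066,  0.2068079 , -0.01741854]), 'opening': 0.23585853747888288}
end row 141
90 [408.6326714 313.9014489  90.       ] 76.46886141132659
88 [408.66121321 313.88125763  88.        ] 76.43739505474893
86 [408.68975502 313.86106636  86.        ] 76.40592869817121
180 285 348 [[419.4, 302.3], [422.9, 323.0]]
220 287 346 [[433.0, 300.3], [436.3, 320.4]]
260 288 345 [[447.5, 297.9], [450.8, 318.0]]
300 289 343 [[463.2, 295.2], [466.5, 315.1]]
```

Emit:
{"method": "apply_moves", "body": {
  "targets": [
    [[-1,0,0,-3,0,0,0],[-1,0,0,-7,0,0,0],[-1,0,0,-11,0,0,0],[-1,0,0,-15,0,0,0],[-1,0,0,-17,0,0,0]]
  ]
}}

```text
clock: 3.45
eef_pos: [485.0, 301.7, 234.4]
tcp_rot: [3.139, -0.002, 1.406]
contact_force: [0.2, 0.3, -1.9]
opening: 0.24
```

```bash
python3 - <<'E'
from h import *
print(r.sense()["opening"])
go(440,180,230,1.3495)
E
```

```text
0.23983862450417848
go [-12.74, -2.45, 0.4] [0.17, -0.14, 3.24]
```

Emit:
{"method": "apply_moves", "body": {
  "targets": [
    [[-1,-4,-1,0.4,0,0,1.5],[-1,-8,-2,0.4,0,0,3.2],[-1,-12,-2.5,0.4,0,0,3.2],[-1,-12.7,-2.5,0.4,0,0,3.2],[-1,-12.7,-2.5,0.4,0,0,3.2],[-1,-12.7,-2.5,0.4,0,0,3.2]]
  ]
}}

```text
clock: 4.05
eef_pos: [440.2, 181.1, 230.2]
tcp_rot: [3.138, -0.003, 1.35]
contact_force: [0.4, 0.4, -1.7]
opening: 0.238
```

```bash
python3 - <<'E'
from h import *
import pickle
s=r.sense();print(s["clock"],s["eef_pos"],s["tcp_rot"])
f=grab("wrist");pickle.dump(f,open("w4.pkl","wb"));save(f,"pics/w4.png")
t=grab("top");pickle.dump(t,open("top4.pkl","wb"));save(t,"pics/top4.png")
t=grab("side");pickle.dump(t,open("side4.pkl","wb"));save(t,"pics/side4.png")
E
```

```text
4.05 [440.15277269 181.09924587 230.20443335] [ 3.1381572  -0.00346896  1.34956169]
```

View pics/w4.png

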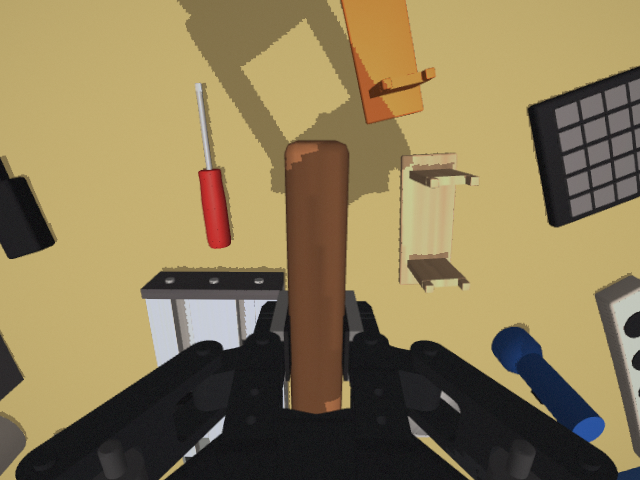

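The wrist view shows the bar's top face at rows 290–298 and columns 143–285, and the necks at about columns 172–185 and 240–255. I'll measure the slot edges and the rest ears from this.

```bash
python3 - <<'E'
from h import *
import pickle
f=pickle.load(open("w4.pkl","rb"));g=cv2.cvtColor(f["pixels"],cv2.COLOR_RGB2GRAY)
for y in(305,312,320,330):
    print(y,[(140+i,int(v)) for i,v in enumerate(g[y,140:285]) if abs(int(g[y,141+i])-int(g[y,139+i]))>14])
for x in(160,210,225): print(x,[(y,int(g[y,x])) for y in range(268,304)])
c=np.array([621.3,24.7]);a=-.2213;u=np.array([np.cos(a),np.sin(a)]);v=np.array([-u[1],u[0]])
X=[[*(c-120*u+w*v),44] for w in(-75,-46,-26,26,46,75)]+[[*(c-90*u+w*v),44] for w in(-75,-46,-26,26,46)]
print(proj(f,X).round(1).tolist())
E
```

```text
305 [(146, 186), (147, 203), (170, 202), (171, 171), (172, 76), (175, 79), (176, 105), (177, 137), (183, 147), (184, 189), (185, 202), (235, 205), (236, 101), (237, 80), (238, 80), (239, 125), (240, 142), (243, 150), (244, 203), (253, 201), (255, 206), (261, 198), (262, 178), (263, 60), (264, 25), (274, 23), (275, 42), (276, 70)]
312 [(147, 174), (148, 203), (171, 202), (172, 176), (173, 77), (176, 80), (177, 102), (178, 133), (184, 146), (185, 187), (186, 205), (235, 205), (236, 182), (237, 103), (239, 93), (240, 139), (244, 149), (245, 203), (259, 195), (260, 25), (273, 40), (274, 63)]
320 [(148, 175), (149, 202), (173, 189), (174, 76), (178, 90), (179, 122), (180, 141), (186, 146), (187, 184), (188, 203), (236, 204), (237, 128), (238, 84), (239, 80), (240, 116), (241, 140), (244, 150), (245, 184), (246, 202), (254, 203), (256, 202), (257, 58), (258, 23), (271, 34), (272, 59), (284, 66)]
330 [(150, 169), (151, 199), (174, 204), (175, 139), (176, 82), (179, 80), (180, 106), (181, 142), (187, 147), (188, 179), (189, 202), (237, 203), (238, 125), (239, 79), (240, 81), (241, 133), (244
[... 828 characters left out ...]
(294, 85), (295, 86), (296, 85), (297, 86), (298, 85), (299, 148), (300, 204), (301, 204), (302, 204), (303, 205)]
225 [(268, 118), (269, 118), (270, 117), (271, 95), (272, 35), (273, 35), (274, 34), (275, 34), (276, 34), (277, 35), (278, 34), (279, 36), (280, 34), (281, 33), (282, 35), (283, 35), (284, 36), (285, 35), (286, 35), (287, 35), (288, 36), (289, 50), (290, 80), (291, 87), (292, 87), (293, 90), (294, 88), (295, 88), (296, 87), (297, 87), (298, 86), (299, 136), (300, 205), (301, 205), (302, 205), (303, 205)]
[[144.0, 298.1], [169.7, 298.3], [187.7, 298.5], [234.9, 298.7], [253.3, 298.7], [280.1, 298.8], [148.5, 322.0], [173.6, 322.3], [191.0, 322.5], [237.1, 322.9], [255.0, 322.9]]
```

The plate's slot and bar edges predicted from the top view match this view to within 1 px. Next I'll hover the blade over the slot.

```bash
python3 - <<'E'
from h import *
go(483.3,92.7,125,1.3495)
E
```

```text
go [-7.75, 6.13, 10.49] [0.17, -0.16, 0.08]
```

Emit:
{"method": "apply_moves", "body": {
  "targets": [
    [[-1,-4,3,3,0.1,-0.1,0.1],[-1,-7.7,6.1,6,0.2,-0.2,0.1],[-1,-7.7,6.1,9,0.2,-0.2,0.1],[-1,-7.7,6.1,10.5,0.2,-0.2,0.1],[-1,-7.7,6.1,10.5,0.2,-0.2,0.1],[-1,-7.7,6.1,10.5,0.2,-0.2,0.1]]
  ]
}}

```text
clock: 4.8
eef_pos: [483.4, 93.9, 125.0]
tcp_rot: [-3.141, 0.001, 1.35]
contact_force: [0.5, 0.5, -1.0]
opening: 0.243
```

```bash
python3 - <<'E'
from h import *
import pickle
s=r.sense();print(s["clock"],s["eef_pos"],s["tcp_rot"])
p=s["eef_pos"];a=s["tcp_rot"][2]-np.pi/2;u=np.array([np.cos(a),np.sin(a),0]);v=np.array([-u[1],u[0],0])
B=p+64.6*u+[0,0,-50.8];c=np.array([621.3,24.7]);w=-.2213;pu=np.array([np.cos(w),np.sin(w)])
print("blade",B,"plate coords",(B[:2]-c)@pu,(B[:2]-c)@[-pu[1],pu[0]])
out=[]
for n in("top","side"):
    f=grab(n);pickle.dump(f,open(n+"5.pkl","wb"))
    pr=proj(f,[B+x*u+y*v+[0,0,z] for z in(0,56,80) for x,y in((-7,-6),(-7,6),(7,6),(7,-6))]);print(n,pr.round(1).tolist())
    q=pr.mean(0).astype(int);x0,y0=np.clip(q-[50,60],0,None)
    im=cv2.resize(f["pixels"][y0:y0+120,x0:x0+100],None,fx=4,fy=4,interpolation=cv2.INTER_CUBIC);print(x0,y0)
    out.append(np.clip(im*1.4,0,255).astype(np.uint8)[:480,:400])
cv2.imwrite("pics/c5.png",np.hstack(out)[:,:,::-1])
E
```

```text
4.8 [483.38909833  93.8503925  125.00580214] [-3.14055567e+00  7.01199131e-04  1.34994374e+00]
blade [546.42003125  79.69901466  74.20580214] plate coords -85.1260449264806 37.22173839588838
top [[289.7, 244.9], [283.8, 243.7], [285.4, 237.0], [291.2, 238.2], [287.6, 239.5], [281.6, 238.2], [283.2, 231.2], [289.3, 232.5], [286.7, 237.0], [280.5, 235.7], [282.2, 228.6], [288.4, 229.9]]
235 176
side [[304.6, 221.4], [305.1, 217.4], [311.4, 217.8], [310.9, 221.8], [304.2, 203.7], [304.8, 199.7], [311.3, 200.1], [310.8, 204.1], [304.1, 195.7], [304.6, 191.7], [311.2, 192.1], [310.7, 196.1]]
257 145
```

View pics/c5.png

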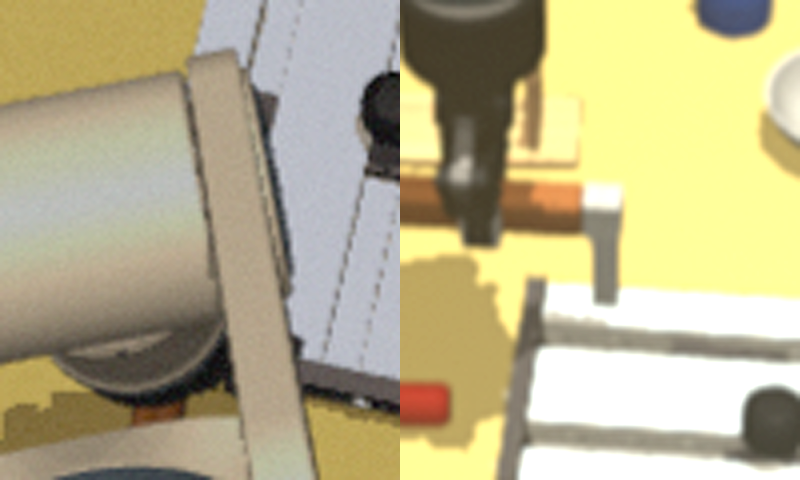

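The side view shows the blade foot at (308,221), against (308,221.5) predicted, so the in-hand pose is right. The lateral offset is 1.2 mm too far in +y, so I'll correct that and lower slowly.

Emit:
{"method": "apply_moves", "body": {
  "targets": [
    [[-1,-0.12,0,1.5,0,0,0],[-1,-0.12,0,2.5,0,0,0],[-1,-0.12,0,3.0,0,0,0],[-1,-0.12,0,3.4,0,0,0],[-1,-0.12,0,3.7,0,0,0],[-1,-0.12,0,3.9,0,0,0]]
  ]
}}

```text
clock: 5.5
eef_pos: [483.8, 92.9, 86.9]
tcp_rot: [3.14, -0.0, 1.35]
contact_force: [-0.1, 0.5, -1.2]
opening: 0.24
```

Emit:
{"method": "apply_moves", "body": {
  "targets": [
    [[-1,0,0,0.5,0,0,0],[-1,0,0,1.0,0,0,0],[-1,0,0,1.5,0,0,0],[-1,0,0,1.8,0,0,0],[-1,0,0,2.0,0,0,0],[-1,0,0,2.0,0,0,0]]
  ]
}}

```text
clock: 6.1
eef_pos: [483.7, 92.9, 66.7]
tcp_rot: [3.141, -0.0, 1.35]
contact_force: [-0.6, 0.5, -1.1]
opening: 0.238
```

```bash
cat >> h.py <<'E'
def st():
    s=r.sense();p=s["eef_pos"];a=s["tcp_rot"][2]-np.pi/2;u=np.array([np.cos(a),np.sin(a),0])
    B=p+64.6*u+[0,0,-50.8];c=np.array([621.3,24.7]);w=-.2213;pu=np.array([np.cos(w),np.sin(w)])
    print(round(s["clock"],2),"blade plate xy",((B[:2]-c)@pu).round(1),((B[:2]-c)@[-pu[1],pu[0]]).round(1),"z",B[2].round(1),"yaw err",a-w,"F",s["contact_force"].round(1),"T",s["wrist_torque"].round(2))
E
python3 -c "
from h import *
st()
f=grab('side');im=cv2.resize(f['pixels'][140:260,250:420],None,fx=4,fy=4,interpolation=cv2.INTER_CUBIC)
cv2.imwrite('pics/c6.png',im[:,:,::-1])"
```

```text
6.1 blade plate xy -84.6 36.3 z 15.9 yaw err 0.0007183226138386956 F [-0.6  0.5 -1.1] T [0.   0.02 0.01]
```

View pics/c6.png

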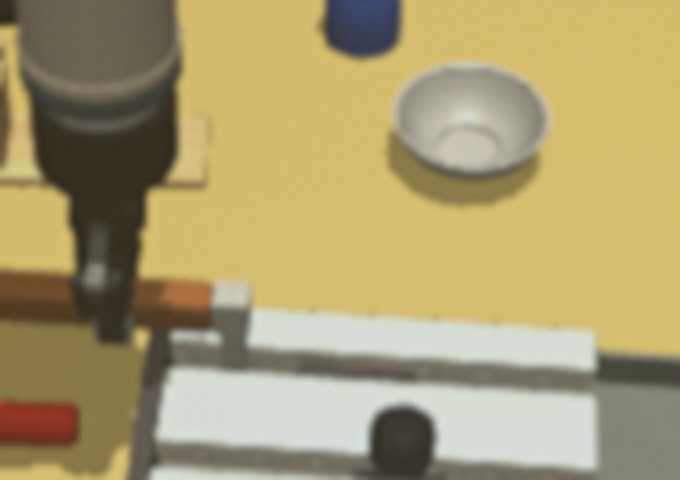

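The side view shows the blade standing in the scrap's slot near the shut end, with the handle clear of the plate. I'll push along the slot (tool +y).

Emit:
{"method": "apply_moves", "body": {
  "targets": [
    [[-1,0,0.8,0,0,0,0],[-1,0,1.6,0,0,0,0],[-1,0,2.3,0,0,0,0],[-1,0,2.8,0,0,0,0],[-1,0,3.3,0,0,0,0],[-1,0,3.9,0,0,0,0],[-1,0,4.6,0,0,0,0],[-1,0,5.4,0,0,0,0]]
  ]
}}

```text
clock: 6.95
eef_pos: [537.0, 80.9, 66.7]
tcp_rot: [3.141, -0.0, 1.35]
contact_force: [-0.6, 0.8, -2.8]
opening: 0.244
```

```bash
python3 -c "
from h import *
st()"
```

```text
6.95 blade plate xy -30.0 36.4 z 15.9 yaw err 0.000890892414577571 F [-0.6  0.8 -2.8] T [0.12 0.35 0.02]
```

Emit:
{"method": "apply_moves", "body": {
  "targets": [
    [[-1,0,0.9,0,0,0,0],[-1,0,1.8,0,0,0,0],[-1,0,2.7,0,0,0,0],[-1,0,3.6,0,0,0,0],[-1,0,4.5,0,0,0,0],[-1,0,5.4,0,0,0,0],[-1,0,6.3,0,0,0,0],[-1,0,7.2,0,0,0,0]]
  ]
}}

```text
clock: 7.75
eef_pos: [608.0, 65.0, 66.8]
tcp_rot: [3.141, -0.0, 1.35]
contact_force: [-1.1, -0.2, -2.5]
opening: 0.237
```

```bash
python3 -c "
from h import *
st()
f=grab('side');im=cv2.resize(f['pixels'][140:300,280:480],None,fx=3.5,fy=3.5,interpolation=cv2.INTER_CUBIC)
cv2.imwrite('pics/c7.png',im[:,:,::-1])"
```

```text
7.75 blade plate xy 42.8 36.5 z 16.0 yaw err 0.0008776322695879801 F [-1.1 -0.2 -2.5] T [ 0.05  0.38 -0.06]
```

View pics/c7.png

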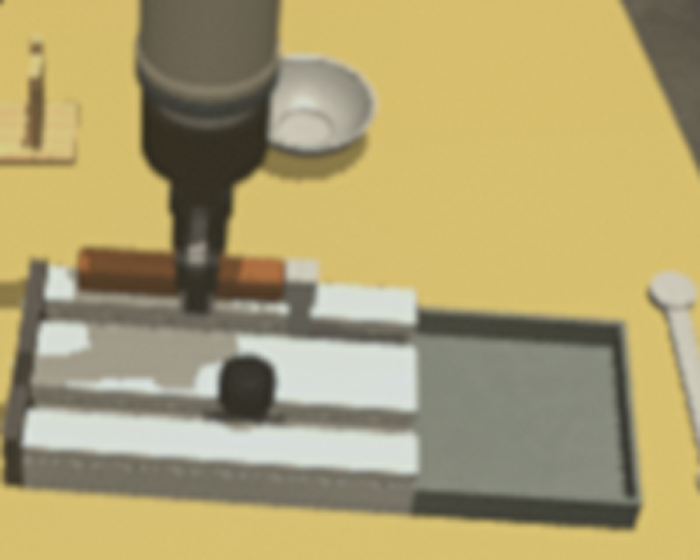

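The side view shows the blade midway along the slot at about (300,300) in the crop, with the dark scrap ahead of it and the clamp unmoved. I'll keep pushing.

Emit:
{"method": "apply_moves", "body": {
  "targets": [
    [[-1,0,0.9,0,0,0,0],[-1,0,1.8,0,0,0,0],[-1,0,2.7,0,0,0,0],[-1,0,3.6,0,0,0,0],[-1,0,4.5,0,0,0,0],[-1,0,5.4,0,0,0,0],[-1,0,6.3,0,0,0,0],[-1,0,7.2,0,0,0,0]]
  ]
}}

```text
clock: 8.6
eef_pos: [680.7, 48.8, 67.1]
tcp_rot: [3.139, -0.0, 1.35]
contact_force: [-0.6, -0.4, -2.8]
opening: 0.238
```

Emit:
{"method": "apply_moves", "body": {
  "targets": [
    [[-1,0,0.6,0,0,0,0],[-1,0,1.2,0,0,0,0],[-1,0,1.8,0,0,0,0],[-1,0,2.3,0,0,0,0],[-1,0,2.7,0,0,0,0],[-1,0,2.9,0,0,0,0],[-1,0,2.9,0,0,0,0]]
  ]
}}

```text
clock: 9.3
eef_pos: [709.5, 42.4, 67.2]
tcp_rot: [3.138, -0.001, 1.35]
contact_force: [-0.6, -0.5, -2.6]
opening: 0.234
```

```bash
python3 -c "
from h import *
st()
o=[]
f=grab('side');o.append(cv2.resize(f['pixels'][180:300,350:480],None,fx=3,fy=3,interpolation=cv2.INTER_CUBIC))
f=grab('top');o.append(cv2.resize(f['pixels'][80:200,270:400],None,fx=3,fy=3,interpolation=cv2.INTER_CUBIC))
cv2.imwrite('pics/c8.png',np.hstack(o)[:,:,::-1])"
```

```text
9.3 blade plate xy 146.8 36.7 z 16.4 yaw err 0.0008046086196766278 F [-0.6 -0.5 -2.6] T [0.04 0.09 0.02]
```

View pics/c8.png

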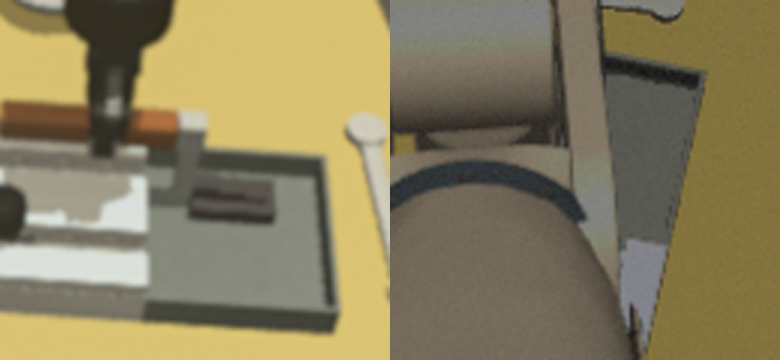

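The side crop shows the scrap lying flat in the tray at (188..275, 175..222), wholly clear of the plate's end. I'll back off and lift.

Emit:
{"method": "apply_moves", "body": {
  "targets": [
    [[-1,0,-0.5,0,0,0,0],[-1,0,-1.0,0,0,0,0],[-1,0,-1.0,-2,0,0,0],[-1,0,-1.0,-5,0,0,0],[-1,0,-1.0,-9,0,0,0],[-1,0,-1.0,-13,0,0,0],[-1,0,-1.0,-16,0,0,0],[-1,0,-1,-16,0,0,0]]
  ]
}}

```text
clock: 10.2
eef_pos: [701.4, 45.0, 233.1]
tcp_rot: [3.129, -0.003, 1.351]
contact_force: [1.5, -0.2, -2.0]
opening: 0.242
```

```bash
python3 -c "
from h import *
st()
go(484,301.1,230,1.406)"
```

```text
10.2 blade plate xy 138.3 37.4 z 182.3 yaw err 0.0010407886713341141 F [ 1.5 -0.2 -2. ] T [ 0.01  0.04 -0.07]
go [20.24, -26.81, 0.03] [0.72, -0.15, -3.18]
```

Emit:
{"method": "apply_moves", "body": {
  "targets": [
    [[-1,3,-4,0,0.7,-0.1,-1],[-1,6,-8,0,0.7,-0.1,-2],[-1,9,-12,0,0.7,-0.1,-3],[-1,12,-16,0,0.7,-0.1,-3.2],[-1,15,-20,0,0.7,-0.1,-3.2],[-1,18,-24,0,0.7,-0.1,-3.2],[-1,20.2,-26.8,0,0.7,-0.1,-3.2],[-1,20.2,-26.8,0,0.7,-0.1,-3.2]]
  ]
}}

```text
clock: 11.0
eef_pos: [480.3, 303.2, 229.3]
tcp_rot: [-3.14, -0.001, 1.41]
contact_force: [0.1, 0.1, -1.8]
opening: 0.244
```

```bash
python3 - <<'E'
from h import *
import pickle
s=r.sense();print(s["clock"],s["eef_pos"],s["tcp_rot"])
f=grab("wrist");hsv=cv2.cvtColor(f["pixels"],cv2.COLOR_RGB2HSV);H,S,V=[hsv[...,i].astype(int) for i in range(3)]
m=(H<16)&(S>120)&(V>40);ys=np.where(m[110:400,310:320].mean(1)>.5)[0]+110;y0=ys[0]
print("end row",y0,"(was 141 at grasp, TCP 60.8)")
for y in(180,220,260,300):
    xs=np.where(m[y,270:365])[0]+270;print(y,xs[0],xs[-1])
go(484,301.1,85,1.406)
o=[cv2.resize(f["pixels"],(560,420))]
g=grab("side");o.append(cv2.resize(g["pixels"][60:200,200:280],(240,420),interpolation=cv2.INTER_CUBIC))
cv2.imwrite("pics/c9.png",np.hstack(o)[:,:,::-1])
E
```

```text
11.0 [480.3385578  303.2010127  229.26373055] [-3.13977178e+00 -6.94066688e-04  1.41005632e+00]
end row 141 (was 141 at grasp, TCP 60.8)
180 285 347
220 287 346
260 287 345
300 289 343
go [-0.04, 0.23, 14.44] [-0.04, -0.01, 0.22]
```

View pics/c9.png

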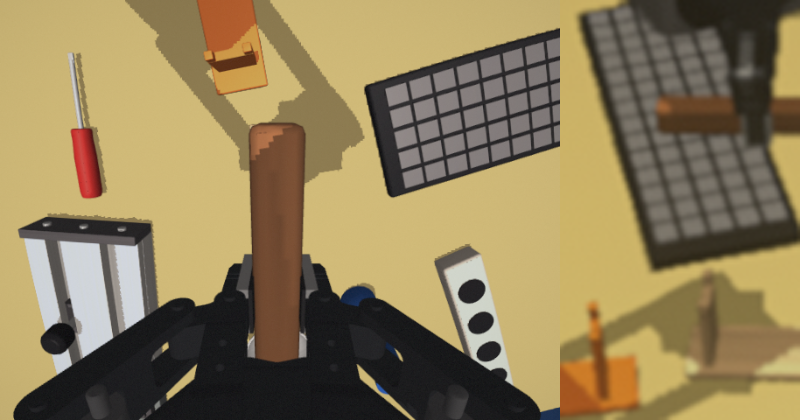

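The handle sits at the same pixels in the wrist view as at the grasp, so it has not slipped. I'll descend to just above the ears first.

Emit:
{"method": "apply_moves", "body": {
  "targets": [
    [[-1,0,0.2,3,0,0,0.2],[-1,0,0.2,7,0,0,0.2],[-1,0,0.2,10,0,0,0.2],[-1,0,0.2,12,0,0,0.2],[-1,0,0.2,13.5,0,0,0.2],[-1,0,0.2,14.1,0,0,0.2],[-1,0,0.2,14.1,0,0,0.2]]
  ]
}}

```text
clock: 11.8
eef_pos: [485.1, 300.0, 88.1]
tcp_rot: [-3.141, 0.001, 1.404]
contact_force: [-0.2, 0.6, -1.3]
opening: 0.243
```

```bash
python3 -c "
from h import *
st()
go(484,301.1,61,1.406)"
```

```text
11.8 blade plate xy -128.8 242.2 z 37.3 yaw err 0.05489269942772784 F [-0.2  0.6 -1.3] T [-0.05 -0.02 -0.  ]
go [0.1, -0.12, 2.71] [-0.04, 0.04, -0.09]
```

Emit:
{"method": "apply_moves", "body": {
  "targets": [
    [[-1,0.1,-0.1,0.6,0,0,-0.1],[-1,0.1,-0.1,1.2,0,0,-0.1],[-1,0.1,-0.1,1.7,0,0,-0.1],[-1,0.1,-0.1,2.1,0,0,-0.1],[-1,0.1,-0.1,2.4,0,0,-0.1],[-1,0.1,-0.1,2.6,0,0,-0.1],[-1,0.1,-0.1,2.7,0,0,-0.1],[-1,0.1,-0.1,2.7,0,0,-0.1]]
  ]
}}

```text
clock: 12.6
eef_pos: [484.3, 301.1, 61.0]
tcp_rot: [-3.141, 0.001, 1.406]
contact_force: [0.8, 0.8, -1.1]
opening: 0.245
```

Emit:
{"method": "apply_moves", "body": {
  "targets": [
    [[-1,0,0,0.05,0,0,0],[-1,0,0,0.1,0,0,0],[-1,0,0,0.1,0,0,0]]
  ],
  "newtons": 20
}}

```text
clock: 12.9
eef_pos: [484.4, 301.2, 60.9]
tcp_rot: [-3.141, 0.0, 1.406]
contact_force: [-1.5, -0.6, 6.8]
opening: 0.241
```

```bash
python3 -c "
from h import *
st()"
```

```text
12.9 blade plate xy -129.8 243.4 z 10.1 yaw err 0.056676540787484686 F [-1.5 -0.6  6.8] T [-0.26  0.36 -0.07]
```

Force is now +6.8 N upward, so the handle is seated on the forks. I'll open slowly.

Emit:
{"method": "apply_moves", "body": {
  "targets": [
    [[-0.4,0,0,0,0,0,0],[-0.2,0,0,0,0,0,0],[0.2,0,0,0,0,0,0],[0.6,0,0,0,0,0,0],[1,0,0,0,0,0,0],[1,0,0,0,0,0,0],[1,0,0,0,0,0,0],[1,0,0,0,0,0,0]]
  ]
}}

```text
clock: 13.7
eef_pos: [484.3, 301.2, 60.8]
tcp_rot: [-3.141, 0.0, 1.406]
contact_force: [-0.3, -1.1, -0.3]
opening: 0.999
```

```bash
python3 -c "
from h import *
st();f=grab('wrist');hsv=cv2.cvtColor(f['pixels'],cv2.COLOR_RGB2HSV);H,S,V=[hsv[...,i].astype(int) for i in range(3)]
m=(H<16)&(S>120)&(V>40);print(np.where(m[110:400,310:320].mean(1)>.5)[0][0]+110)
for y in(180,220,260,300):
    xs=np.where(m[y,270:365])[0]+270;print(y,xs[0],xs[-1])
"
```

```text
13.7 blade plate xy -129.8 243.4 z 10.0 yaw err 0.05663506850920935 F [-0.3 -1.1 -0.3] T [-0.01  0.   -0.09]
141
180 285 347
220 286 346
260 287 345
300 289 343
```

Nothing shifted on release. I'll rise and move back toward the start side, then check all of it.

Emit:
{"method": "apply_moves", "body": {
  "targets": [
    [[1,0,0,-1,0,0,0],[1,0,0,-3,0,0,0],[1,0,0,-6,0,0,0],[1,0,0,-10,0,0,0],[1,0,0,-14,0,0,0],[1,0,0,-17,0,0,0],[1,4,-3,-17,0,0,0],[1,8,-6,-17,0,0,0]]
  ]
}}

```text
clock: 14.55
eef_pos: [439.1, 390.7, 233.4]
tcp_rot: [3.14, -0.002, 1.403]
contact_force: [0.4, -0.1, -0.5]
opening: 0.999
```

Emit:
{"method": "apply_moves", "body": {
  "targets": [
    [[1,4,-4,0,0,0,0],[1,8,-8,0,0,0,0],[1,12,-12,0,0,0,0],[1,16,-16,0,0,0,0],[1,16,-16,0,0,0,0],[1,16,-16,0,0,0,0]]
  ]
}}

```text
clock: 15.15
eef_pos: [305.5, 577.9, 234.1]
tcp_rot: [3.14, -0.004, 1.406]
contact_force: [1.2, -0.5, -1.1]
opening: 1.0
```

```bash
python3 - <<'E'
from h import *
import pickle
s=r.sense();print(s["clock"],s["eef_pos"])
o=pickle.load(open("top0.pkl","rb"))
f=grab("top");hsv=cv2.cvtColor(f["pixels"],cv2.COLOR_RGB2HSV);H,S,V=[hsv[...,i].astype(int) for i in range(3)]
roi=np.zeros(H.shape,bool);roi[225:320,155:215]=1
c,_=cv2.findContours((roi&(H<14)&(S>120)&(V>60)).astype(np.uint8),0,1);k=max(c,key=cv2.contourArea);print("handle box",cv2.boxPoints(cv2.minAreaRect(k)).round(1).tolist())
roi[:]=0;roi[95:165,295:375]=1
c,_=cv2.findContours((roi&(V<75)&(S<90)).astype(np.uint8),0,1)
uu=np.array([np.cos(-.2213),np.sin(-.2213)])
for k in c:
    if 60<cv2.contourArea(k)<400:
        P=plane(f,cv2.boxPoints(cv2.minAreaRect(k)),25)[:,:2]-[621.3,24.7];print("dark",cv2.contourArea(k),np.c_[P@uu,P@[-uu[1],uu[0]]].round().tolist())
d=cv2.absdiff(o["pixels"],f["pixels"]).max(2)
im=f["pixels"][60:330,120:480];cv2.imwrite("pics/c10.png",np.clip(cv2.resize(im,None,fx=2,fy=2,interpolation=cv2.INTER_CUBIC)[:,:,::-1]*1.4,0,255).astype(np.uint8))
b=cv2.morphologyEx((d>40).astype(np.uint8),cv2.MORPH_OPEN,np.ones((3,3)))
n,_,stt,ce=cv2.connectedComponentsWithStats(b);print([stt[i].tolist() for i in range(1,n)])
E
```

```text
15.15 [305.54188487 577.88821714 234.07896018]
handle box [[161.60000610351562, 307.3999938964844], [175.39999389648438, 243.60000610351562], [185.39999389648438, 245.6999969482422], [171.60000610351562, 309.6000061035156]]
dark 333.5 [[200.0, 128.0], [325.0, -19.0], [250.0, -76.0], [128.0, 70.0]]
[[308, 137, 12, 6, 55], [290, 199, 14, 31, 272], [0, 365, 8, 18, 111], [58, 388, 3, 3, 9], [114, 431, 3, 3, 9], [159, 443, 3, 3, 9], [0, 462, 2, 4, 8], [305, 473, 7, 4, 26], [11, 476, 4, 3, 12]]
```

View pics/c10.png

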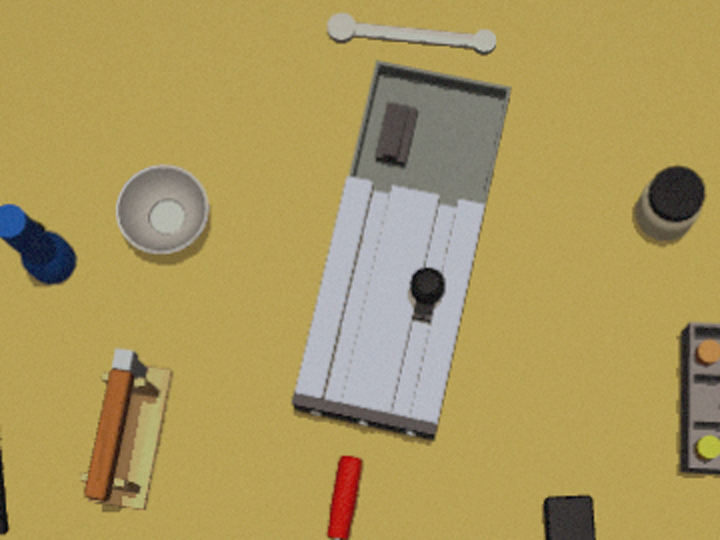

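The final view shows the scrap wholly inside the tray at about (397,134) in the crop, and the slot empty. The clamp and bystanders are unchanged, since the picture difference shows only the scrap's old and new places plus the arm's shadow. The scraper is home, with its handle box within 1 px of the start, so I'm handing in.

```bash
python3 -c "
from rig import r
print(r.sign_off())"
```

```text
the job is handed in; nothing more can be done
None
```

The broken clamp foot is out of its slot and lying wholly in the catch tray, and the scraper is back in its rest. I handed the job in at about 15 s of the 58 s allowed.

- **How it went:** I gripped the scraper by its handle and lowered the blade between the shut end and the broken piece. I pushed the piece about 195 mm along the slot into the tray, then laid the scraper back. The gripper stayed above the plate throughout, and the wrist force read no more than about 7 N at any check.
- **Broken piece:** it lies flat in the tray, about 30 mm clear of the plate's open end, judged from the blade's end position and the pictures.
- **Scraper:** its handle is within 1 pixel of where it started in the top view, and nothing shifted when the gripper let go.
- **Everything else:** comparing top views from before and after shows changes only at the piece's old and new places, plus patches near the lower and left picture edges that I put down to the arm and its shadow.

**Check that failed:** my automatic outline of the piece in the tray gave a meaningless box, probably merging it with the dark tray wall. The tray result therefore rests on the side and top pictures and the blade position, which agree.

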